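Gauge a fired test bar for shrinkage and file it

ROBOT

A 6-joint arm with a two-finger parallel gripper is mounted at the origin on the work surface. World frame = base frame: x ahead of the robot, y to its left, z up, the work surface at z = 0. Lengths are in m, angles in rad, forces in N, time in s.
With the tool pointing down it reaches from about 0.275 to 0.975 m from the base axis. Payload 8.4 kg.
Tool frame: the origin (TCP) lies between the finger pads; the fingertips stand 11 mm ahead of it and the grasp point (between the pads) lies 8 mm behind it (tip_extent is the distance from the TCP to the fingertips, in m); z points along the fingers, y is the line along which they close (so a half turn about z gives the same grasp; the last joint's range is limited). The gripper opens to 92 mm and grips with 3 to 60 N. Pads are 20 mm wide; open, the fingers measure 128 mm over their backs; the gripper's body (75 mm by 189 mm) begins 69 mm behind the grasp point.
Start: joints at [1.265, 0.353, 1.633, -0, 1.155, -0.002], TCP at [0.187, 0.596, 0.201] pointing down, gripper open.
Joint ranges: [-2.63, 2.63], [-0.92, 2.1], [0.06, 2.66], [-1.3, 4.44], [0, 2.69], [-3.02, 3.02]. Speed limits (rad/s): [2.22, 2.22, 2.79, 3.14, 3.14, 3.14].

INTERFACE

Orientations are given as a rotation vector (axis times angle).
In Python, from cell import sense, snapshot, finish_job, tip_extent gives the robot as it stands.
- The arm moves only by the tool play_rows, never from a script. Its arguments are lists of equal length, an entry for each row: "gripper": the finger opening in m, from 0 to 0.0919; "linear": the shift along the tool's x, y, z in m, a list of three; "dr": the turn, a rotation vector about the tool's x, y, z in rad, a list of three. In form: {"gripper": [gripper, ...], "linear": [[tx, ty, tz], ...], "dr": [[rx, ry, rz], ...]}. A call has 1 to 8 rows; each row shifts and turns the commanded pose from where the row before left it, along the tool's axes as they then stand; what a row does not reach is not made up. A row lasts 1/8 s, in which the tool goes at most 62.5 mm and 10.7 degrees, less where a joint would pass 70% of its speed; a pose out of reach is approached as far as the arm can. A call is refused whole if a number of a shift passes 0.0625 or a number of a turn 0.188, either way. A call with a gripper value outside its range is refused whole. The fingers move at their own pace and stop on an object; the grip force is fixed at half the most. Time passes only in rows, so rows that do not move let the fingers close. It gives the time, the measured TCP pose, the force, the opening and the grip force at its end, in the units of the state.
- sense(): the state, without advancing time (a new reading comes with each control period).
- snapshot(name): name is "side" or "top" or "wrist"; returns a dict with "frame" (400x640x3 uint8, red, green, blue), "fx", "fy", "cx", "cy" (pixels), "world_to_cam" (4x4, takes a point from world to camera coordinates). Camera axes: x right, y down, z forward; pixel columns grow to the right and rows downward; lengths in m; the calibration is good to about 2 mm. A picture is of the moment at which its call begins. There is no depth.
- finish_job(): hands the job in; it is judged then, once.
The state is a dict: "t": time; "joints": joint angles; "joint_velocities": joint speeds; "joint_torque": joint torques, N m; "position": TCP position; "tcp_rot": TCP orientation; "contact_force": force on the tool from outside, world axes, zero at the start; "ft_torque": the same for the moment, N m; "opening": opening from 0.0 (shut) to 1.0 (fully open); "gripper_force": force on a finger pad.
Only numpy, scipy, OpenCV 4.12 (cv2) and the standard library are available. Lean on these libraries where they do the work, as an engineer would, in place of code of your own. Each camera call takes 0.05 s, during which the arm holds its last target. There are 200 camera calls.

TASK

Take the fired clay test bar from the kiln shelf, lay it flat across the wide mouth of the tapered shrinkage gauge and slide it gently along towards the narrow end until it wedges snugly between both fences; it is brittle, so do not force it. See in which band of the gauge (one, two or three round pins) its leading edge has stopped, then take it out and set it down, without dropping it, flat in the tray compartment with the same number of pins. Leave the two bars on the ware board and everything else as they are.

Things in the scene. Friction and masses are not known exactly. Their poses are not given: they have to be found in the camera images.
- bar_a: One of three fired clay test bars, alike but for length: 28 mm wide (own x), 14 mm thick (own z), 84 to 94 mm long (own y); the length is not known beforehand and must be gauged. 60 to 100 g, brittle. Origin: centre of the underside. Which of the three lies on the kiln shelf changes from run to run; the other two wait on the ware board.
- bar_b: One of three fired clay test bars, alike but for length: 28 mm wide (own x), 14 mm thick (own z), 84 to 94 mm long (own y); the length is not known beforehand and must be gauged. 60 to 100 g, brittle. Origin: centre of the underside. Which of the three lies on the kiln shelf changes from run to run; the other two wait on the ware board.
- bar_c: One of three fired clay test bars, alike but for length: 28 mm wide (own x), 14 mm thick (own z), 84 to 94 mm long (own y); the length is not known beforehand and must be gauged. 60 to 100 g, brittle. Origin: centre of the underside. Which of the three lies on the kiln shelf changes from run to run; the other two wait on the ware board.
- gauge: Shrinkage gauge, fixed: plywood board 250 x 150 x 12 mm (own x, y, z) with two straight steel fences that converge towards own +x, symmetric about own x. Origin: centre of the underside; slot floor at z = +12 mm. Fences run from x = -80 (mouth, clear gap 102 mm) to +115 mm (gap 78 mm); gap in mm = 89 - (x - 25)/8. The board is bare from x = -125 to -80 mm.
- gauge_mouth (a point): On the slot floor at the middle of the mouth (gauge x = -80 mm); axes as the gauge's. A bar lying across the slot (length along gauge y) and slid towards +x stops where the gap at its leading long edge, 14 mm ahead of its centre, equals its length. Held off the middle or askew it catches one fence far too early. Wedged, it stays by friction; it draws back easily.
- line1 (a point): Middle of the first dark line scribed across the slot floor (gauge x = +9 mm); axes as the gauge's. A leading edge short of it is in the band with one pin. The pins, dark domed heads 8 mm across, sit on top of the left fence. Bars stop 12 mm or more clear of the lines.
- line2 (a point): Middle of the second scribed line (gauge x = +41 mm); axes as the gauge's. A leading edge between the two lines is in the band with two pins, beyond this line in the band with three.
- fence_left: The gauge's left (gauge +y) steel fence, 14 mm wide, standing 16 mm above the board. Origin: middle of its underside, on the board. Turned from the gauge by -3.6 degrees.
- fence_right: The gauge's right (gauge -y) steel fence, the same, turned by +3.6 degrees.
- shelf_spot (a point): The place on the kiln shelf where the bar to gauge lies (within about 25 mm), on the shelf's top, 16 mm above the table. The kiln shelf is a fixed pale slab 170 x 250 x 16 mm; a kiln post also stands on it, some 135 mm to the left of this point (own +y).
- tray: Sorting tray, fixed, wood: three compartments side by side along own y, each 80 mm (y) by 120 mm (x) inside, floor 6 mm and wall tops 18 mm above the table, walls 6 mm thick. A 22 mm ledge on the near side (own -x) bears the same pins: one before the left compartment (own +y), two before the middle, three before the right. Origin: underside, centre of the three compartments.
- pin1 (a point): Centre of the floor of the tray compartment with one pin (left, own y = +86 mm); axes as the tray's. The bar lies in it lengthwise along x.
- pin2 (a point): Centre of the floor of the compartment with two pins (middle); axes as the tray's.
- pin3 (a point): Centre of the floor of the compartment with three pins (right, own y = -86 mm); axes as the tray's.
- kiln_post: Bystander: pale round kiln post, 38 mm across, 50 mm tall, standing on the kiln shelf. Origin: centre of the underside.
- mug: Bystander: white mug, 82 mm across, 90 mm tall. Origin: centre of the underside.
- glaze_jar: Bystander: closed jar, 72 mm across, 85 mm tall. Origin: centre of the underside.
- bowl: Bystander: small bowl, 110 mm across, 45 mm tall, on the ware board (a fixed wooden board 110 x 390 mm, 16 mm thick, at the far side of the table). Origin: centre of the underside.
- loop_tool: Bystander: potter's loop tool lying flat, 160 mm long along its x, 13 mm thick. Origin: middle of the wooden handle.
- rib: Bystander: flat wooden throwing rib, 125 x 50 x 7 mm. Origin: centre of the underside.
Not all that is in view belongs to the job. Leave any blue look-alike of the bar_a alone.

How it is judged:
On the way, in this order (a step that is already met when the one before it is completed fails the run):
1. The bar lies flat across the slot on the gauge's floor at the wide end, its centre not yet 45 mm past the mouth, and not turned by more than 0.3 rad (((x of bar_a in the frame of gauge between -0.15 and -0.035 m and y of bar_a in the frame of gauge between -0.02 and 0.02 m and z of bar_a in the frame of gauge below 0.015 m and angle between bar_a's own z axis and vertical below 0.08 rad and angle between the y axis of bar_a and the y axis of gauge, either way round below 0.3 rad) or (x of bar_b in the frame of gauge between -0.15 and -0.035 m and y of bar_b in the frame of gauge between -0.02 and 0.02 m and z of bar_b in the frame of gauge below 0.015 m and angle between bar_b's own z axis and vertical below 0.08 rad and angle between the y axis of bar_b and the y axis of gauge, either way round below 0.3 rad) or (x of bar_c in the frame of gauge between -0.15 and -0.035 m and y of bar_c in the frame of gauge between -0.02 and 0.02 m and z of bar_c in the frame of gauge below 0.015 m and angle between bar_c's own z axis and vertical below 0.08 rad and angle between the y axis of bar_c and the y axis of gauge, either way round below 0.3 rad))), for 0.1 s.
2. The bar is wedged: flat on the gauge's floor, square across it within 0.12 rad, pressing on both fences with at least 0.8 N (((x of bar_a in the frame of gauge above -0.04 m and z of bar_a in the frame of gauge below 0.015 m and angle between bar_a's own z axis and vertical below 0.08 rad and angle between the y axis of bar_a and the y axis of gauge, either way round below 0.12 rad and contact force between bar_a and fence_left above 0.8 N and contact force between bar_a and fence_right above 0.8 N) or (x of bar_b in the frame of gauge above -0.04 m and z of bar_b in the frame of gauge below 0.015 m and angle between bar_b's own z axis and vertical below 0.08 rad and angle between the y axis of bar_b and the y axis of gauge, either way round below 0.12 rad and contact force between bar_b and fence_left above 0.8 N and contact force between bar_b and fence_right above 0.8 N) or (x of bar_c in the frame of gauge above -0.04 m and z of bar_c in the frame of gauge below 0.015 m and angle between bar_c's own z axis and vertical below 0.08 rad and angle between the y axis of bar_c and the y axis of gauge, either way round below 0.12 rad and contact force between bar_c and fence_left above 0.8 N and contact force between bar_c and fence_right above 0.8 N))), for 0.3 s.
At the end, for the whole second after the job is handed in: The bar that lay on the kiln shelf lies flat and at rest on the floor of the tray compartment whose pins match the band in which it wedged (its centre within 30 mm of the compartment's centre both ways); the two bars on the ware board have moved less than 10 mm (((x of bar_a in the frame of pin2 between -0.03 and 0.03 m and y of bar_a in the frame of pin2 between -0.03 and 0.03 m and z of bar_a in the frame of pin2 below 0.004 m and angle between bar_a's own z axis and vertical below 0.08 rad and linear speed of bar_a below 0.01 m/s and distance of each of bar_b, bar_c from where it was at the start of the episode below 0.01 m) or (x of bar_b in the frame of pin1 between -0.03 and 0.03 m and y of bar_b in the frame of pin1 between -0.03 and 0.03 m and z of bar_b in the frame of pin1 below 0.004 m and angle between bar_b's own z axis and vertical below 0.08 rad and linear speed of bar_b below 0.01 m/s and distance of each of bar_a, bar_c from where it was at the start of the episode below 0.01 m) or (x of bar_c in the frame of pin3 between -0.03 and 0.03 m and y of bar_c in the frame of pin3 between -0.03 and 0.03 m and z of bar_c in the frame of pin3 below 0.004 m and angle between bar_c's own z axis and vertical below 0.08 rad and linear speed of bar_c below 0.01 m/s and distance of each of bar_a, bar_b from where it was at the start of the episode below 0.01 m))); the robot touches nothing.
It fails at once if A bar is forced in the gauge: more than 18 N between it and either fence (contact force between any of bar_a, bar_b, bar_c and fence_left above 18 N or contact force between any of bar_a, bar_b, bar_c and fence_right above 18 N).
It fails at once if A bar is dropped or thrown: it moves faster than 0.5 m/s with no finger on it ((linear speed of bar_a above 0.5 m/s and contact force between bar_a and the fingers below 0.05 N) or (linear speed of bar_b above 0.5 m/s and contact force between bar_b and the fingers below 0.05 N) or (linear speed of bar_c above 0.5 m/s and contact force between bar_c and the fingers below 0.05 N)).
It fails at once if A bar on the ware board is taken while the one on the kiln shelf still lies there ((distance of bar_a from where it was at the start of the episode above 0.02 m and horizontal distance between bar_b and shelf_spot below 0.05 m) or (distance of bar_a from where it was at the start of the episode above 0.02 m and horizontal distance between bar_c and shelf_spot below 0.05 m) or (distance of bar_b from where it was at the start of the episode above 0.02 m and horizontal distance between bar_a and shelf_spot below 0.05 m) or (distance of bar_b from where it was at the start of the episode above 0.02 m and horizontal distance between bar_c and shelf_spot below 0.05 m) or (distance of bar_c from where it was at the start of the episode above 0.02 m and horizontal distance between bar_a and shelf_spot below 0.05 m) or (distance of bar_c from where it was at the start of the episode above 0.02 m and horizontal distance between bar_b and shelf_spot below 0.05 m)).
It fails at once if A bystander (kiln post, mug, jar, bowl, loop tool, rib) is moved by more than 30 mm (distance of any of kiln_post, mug, glaze_jar, bowl, loop_tool, rib from where it was at the start of the episode above 0.03 m).
It also fails if it takes over 53 s, if anything falls off the work surface, if the arm or the gripper's body presses on something with over 40 N, if the wrist force passes 120 N, or if a joint passes its speed limit or range.

## Working session

There is one attempt and no reset: what is moved stays moved. The work goes in short steps, Python scripts to look and compute and a tool call to move; the robot and the scene stay as the last step left them, time stands still between calls to the robot, and variables do not carry over. Pictures are saved under pics/ and viewed, at most 10 in all, crops included, and the job is handed in when it is done.

Besides the shell and the picture viewer there is one more tool, called after "Call:" in YAML: its name, and indented under it one key for each argument. play_rows: Moves the arm, as the interface text tells. Its arguments: {"type":"object","properties":{"gripper":{"type":"array","items":{"type":"number"}},"linear":{"type":"array","items":{"type":"array","items":{"type":"number"}}},"dr":{"type":"array","items":{"type":"array","items":{"type":"number"}}}},"required":["gripper","linear","dr"]}

```bash
mkdir -p pics; python3 - <<'E'
from cell import sense, snapshot
import cv2, numpy as np
print(sense())
for n in ("top","side","wrist"):
    s=snapshot(n); cv2.imwrite(f"pics/{n}0.png",s["frame"][:,:,::-1]); print(n,s["fx"],s["fy"],s["cx"],s["cy"],np.round(s["world_to_cam"],4).tolist())
E
```

```text
{'t': 0.0, 'joints': array([ 1.26462234e+00,  3.53619871e-01,  1.63409315e+00,  6.17484493e-06,
        1.15520112e+00, -2.35069778e-03]), 'joint_velocities': array([ 0.00094517, -0.00055657,  0.00207778, -0.00030315,  0.00228072,
       -0.00186542]), 'joint_torque': array([-2.31267568e-04, -5.93851089e+01, -3.34222269e+01,  6.96618226e-02,
        2.34589929e-02, -1.11252868e-04]), 'position': array([0.18680258, 0.59591769, 0.2007989 ]), 'tcp_rot': array([-4.75383252e-01, -3.10520533e+00,  2.04964708e-03]), 'contact_force': array([-0.71349052, -0.14180574,  0.28515106]), 'ft_torque': array([-0.01737635,  0.00073381, -0.02791635]), 'gripper_force': 0.0, 'opening': 0.9980088921301081}
top 407.1852432611957 407.1852432611957 323.865760539765 196.20225568276135 [[0.0047, -0.9999, 0.0093, -0.0813], [-0.9827, -0.0063, -0.1852, 0.4873], [0.1853, -0.0083, -0.9827, 1.2348], [0.0, 0.0, 0.0, 1.0]]
side 475.57332516373236 475.57332516373236 315.6687156248229 201.6118000795605 [[0.9068, -0.4212, -0.0178, -0.4712], [-0.2503, -0.5038, -0.8268, 0.1285], [0.3393, 0.7542, -0.5623, 1.2567], [0.0, 0.0, 0.0, 1.0]]
wrist 309.0831293717023 309.0831293717023 322.2169521295028 203.30804579095235 [[0.2998, 0.954, -0.0014, -0.6226], [0.9255, -0.2905, 0.2429, -0.0267], [0.2314, -0.0741, -0.97, 0.3899], [0.0, 0.0, 0.0, 1.0]]
```

View pics/top0.png

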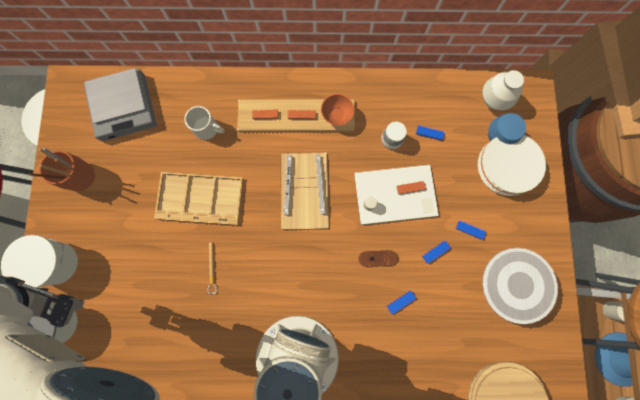

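View pics/side0.png

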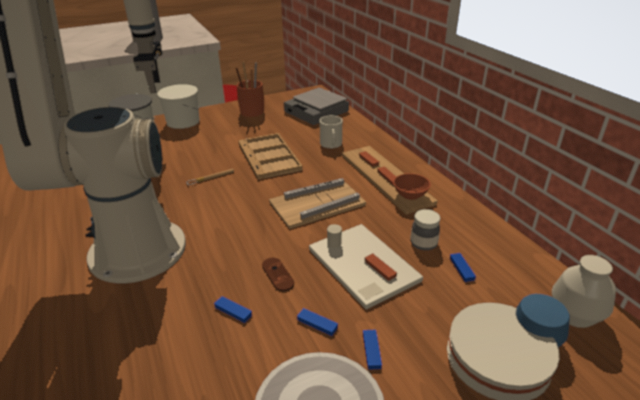

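Top view: the candidates for the bar are the red-brown bars on the kiln shelf (411,188) and on the ware board (265,114) and (301,114), the blue look-alikes (430,133), (471,230), (437,252), (402,302), and the brown rib (379,258). I choose the one on the pale shelf. The gauge is at (304,190), with its narrow end upwards (+x), and the tray at (199,198). The side view shows the same bar at (380,266), the gauge at (318,200) and the tray at (270,155).

```bash
cat > h.py <<'E'
import numpy as np, cv2
from cell import sense, snapshot
def ray(s,uv):
    M=np.array(s["world_to_cam"]);R=M[:3,:3];o=-R.T@M[:3,3]
    d=R.T@np.array([(uv[0]-s["cx"])/s["fx"],(uv[1]-s["cy"])/s["fy"],1.]);return o,d/np.linalg.norm(d)
def onz(s,uv,z):
    o,d=ray(s,uv);return o+d*(z-o[2])/d[2]
def tri(rs):
    A=0;b=0
    for o,d in rs:
        P=np.eye(3)-np.outer(d,d);A=A+P;b=b+P@o
    return np.linalg.solve(A,b)
def red(s):
    h=cv2.cvtColor(s["frame"],cv2.COLOR_RGB2HSV);return ((h[...,0]<10)|(h[...,0]>174)).astype(np.uint8)*((h[...,1]>150)&(h[...,2]>70)).astype(np.uint8)*255
def blobs(m,lo=60,hi=8000):
    return [c for c in cv2.findContours(m,cv2.RETR_EXTERNAL,cv2.CHAIN_APPROX_NONE)[0] if lo<cv2.contourArea(c)<hi]
E
python3 - <<'E'
from h import *
T=snapshot("top");S=snapshot("side")
for n,s in(("top",T),("side",S)):
    for c in blobs(red(s)):
        (u,v),wh,a=cv2.minAreaRect(c)
        if (n=="top" and 220<u<450 and 80<v<280) or (n=="side" and 330<u<450 and 140<v<300): print(n,round(u),round(v),np.round(wh,1),round(a,1),np.round(onz(s,(u,v),.03),4), np.round([onz(s,p,.03)[:2] for p in cv2.boxPoints(cv2.minAreaRect(c))],3).tolist())
a=cv2.resize(T["frame"][135:235,150:350],None,fx=4,fy=4,interpolation=cv2.INTER_CUBIC)
b=cv2.resize(T["frame"][160:230,350:450],None,fx=2.5,fy=2.5,interpolation=cv2.INTER_CUBIC)
o=np.zeros((575,800,3),np.uint8);o[:400]=a;o[400:575,:250]=b
cv2.imwrite("pics/crop1.png",o[:,:,::-1])
cv2.imwrite("pics/crop2.png",cv2.resize(S["frame"][120:235,230:390],None,fx=5,fy=5,interpolation=cv2.INTER_CUBIC)[:,:,::-1])
E
```

```text
top 335 108 [24.5 27.6] 14.0 [ 0.7894 -0.1132  0.03  ] [[0.752, -0.063], [0.847, -0.085], [0.827, -0.164], [0.732, -0.141]]
side 380 267 [33.   9.9] 40.6 [ 0.5228 -0.3637  0.03  ] [[0.501, -0.325], [0.53, -0.308], [0.543, -0.401], [0.516, -0.416]]
side 402 184 [52.6 24.4] 12.0 [ 0.7768 -0.0748  0.03  ] [[0.682, -0.068], [0.769, 0.047], [0.876, -0.082], [0.784, -0.183]]
side 369 159 [19.5  6.6] 38.7 [0.7657 0.1091 0.03  ] [[0.749, 0.145], [0.779, 0.17], [0.782, 0.074], [0.753, 0.051]]
side 432 148 [35.4  8.6] 34.7 [0.9946 0.0739 0.03  ] [[0.971, 0.141], [1.019, 0.179], [1.017, 0.01], [0.973, -0.021]]
```

View pics/crop1.png

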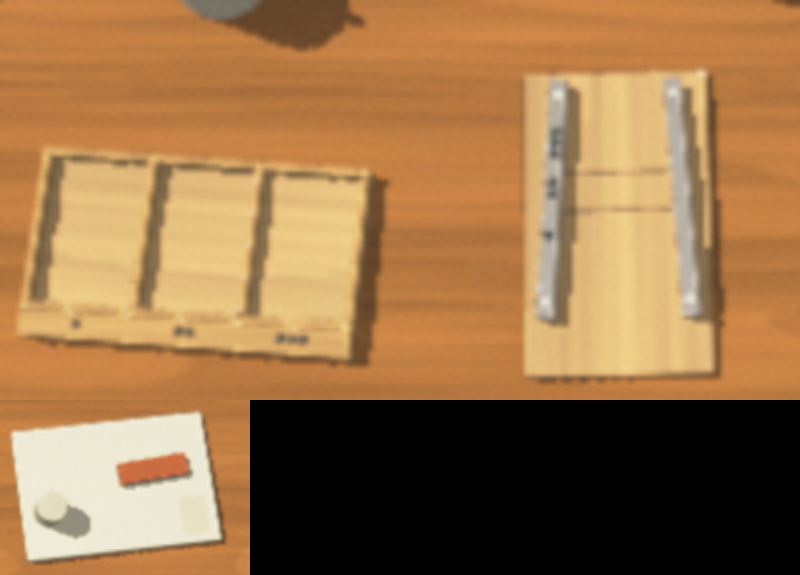

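View pics/crop2.png

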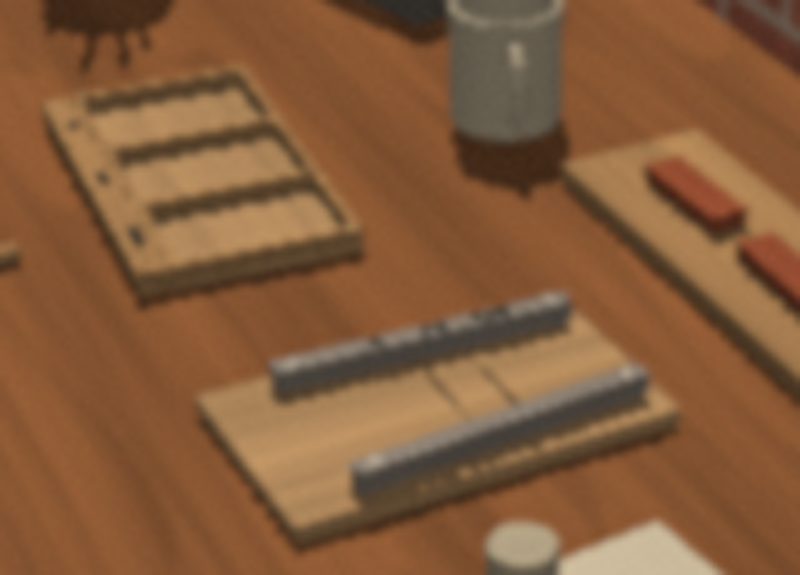

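The crops show the red bar lying alone on the pale shelf, with the post at its left. The gauge's narrow end is up, with pins 1, 2 and 3 from bottom to top on the left fence and the scribed lines at crop rows 211 and 172. The tray pins read 1, 2, 3 from left to right at (75,323), (184,331) and (292,340).

```bash
python3 - <<'E'
from h import *
T=snapshot("top");S=snapshot("side")
m=red(T)[160:230,350:450]; c=max(blobs(m,20),key=cv2.contourArea); r=cv2.minAreaRect(c); uv=np.array(r[0])+[350,160]
bt=cv2.boxPoints(r)+[350,160]
print("bar",uv,r[1:],np.round(tri([ray(T,uv),ray(S,(380,267))]),4)); print(np.round([onz(T,p,.03)[:2] for p in bt],3).tolist())
f=lambda p:(p[0]/4+150-.4,p[1]/4+135-.4)
g=lambda p:(p[0]/5+230-.4,p[1]/5+120-.4)
w=lambda p,z:np.round(onz(T,f(p),z)[:2],4)
for n,p,z in(("Ltop",(558,84),.028),("Lbot",(546,318),.028),("Rtop",(673,82),.028),("Rbot",(692,316),.028),("l2L",(582,172),.012),("l2R",(664,169),.012),("l1L",(575,212),.012),("l1R",(668,209),.012),("gtl",(525,73),.012),("gtr",(708,70),.012),("gbr",(715,376),.012),("gbl",(525,376),.012),("ttl",(45,150),.018),("ttr",(370,172),.018),("tbr",(352,360),.018),("tbl",(18,335),.018)): print(n,w(p,z))
for n,p,q in(("Lbot",(546,318),(285,365)),("Rbot",(692,316),(366,462)),("Ltop",(558,84),(560,297)),("Rtop",(673,82),(637,370)),("gbl",(525,376),(202,403)),("ttr",(370,172),(358,232)),("tbr",(352,360),(143,278))): print("tri",n,np.round(tri([ray(T,f(p)),ray(S,g(q))]),4))
print(sense()["position"], cv2.Rodrigues(sense()["tcp_rot"])[0].round(3).tolist())
s=snapshot("wrist");M=np.array(s["world_to_cam"]);print("cam",-M[:3,:3].T@M[:3,3])
E
```

```text
bar [418.44117737 185.26470566] ((6.5484619140625, 9.943960189819336), 75.96376037597656) [ 0.5198 -0.3766  0.0424]
[[0.535, -0.364], [0.543, -0.396], [0.522, -0.4], [0.514, -0.369]]
Ltop [0.6246 0.0348]
Lbot [0.4327 0.0403]
Rtop [ 0.6269 -0.0586]
Rbot [ 0.435 -0.075]
l2L [0.5551 0.015 ]
l2R [ 0.5581 -0.0517]
l1L [0.5218 0.0201]
l1R [ 0.5248 -0.0552]
gtl [0.6384 0.0634]
gtr [ 0.6421 -0.0872]
gbr [ 0.3893 -0.0937]
gbl [0.3884 0.0574]
ttl [0.569  0.4495]
ttr [0.5525 0.1861]
tbr [0.3997 0.1939]
tbl [0.4181 0.459 ]
tri Lbot [0.4373 0.0388 0.0307]
tri Rbot [ 0.4394 -0.0765  0.0325]
tri Ltop [0.6245 0.0344 0.0301]
tri Rtop [ 0.6271 -0.0588  0.0298]
tri gbl [0.3918 0.0572 0.0064]
tri ttr [0.5532 0.1862 0.017 ]
tri tbr [0.4027 0.1932 0.0178]
[0.18692664 0.59629566 0.20131876] [[-0.954, 0.299, -0.0], [0.299, 0.954, -0.0], [0.0, -0.0, -1.0]]
cam [0.12123664 0.61521552 0.38432585]
```

Call:
play_rows:
  gripper: [0.09,0.09,0.09,0.09,0.09,0.09,0.09]
  linear:
    - [-0.0535,-0.0297,-0.008]
    - [-0.0535,-0.0297,-0.008]
    - [-0.0535,-0.0297,-0.008]
    - [-0.0535,-0.0297,-0.008]
    - [-0.0535,-0.0297,-0.008]
    - [-0.0535,-0.0297,-0.008]
    - [0,0,0]
  dr:
    - [0,0,0]
    - [0,0,0]
    - [0,0,0]
    - [0,0,0]
    - [0,0,0]
    - [0,0,0]
    - [0,0,0]

```text
t: 1.27
position: [0.4427, 0.3277, 0.2502]
tcp_rot: [0.483, 3.103, 0.001]
contact_force: [0.7, 0.1, 0.5]
opening: 0.982
gripper_force: 0.0
```

```bash
cat >> h.py <<'E'
def R(): return cv2.Rodrigues(sense()["tcp_rot"])[0]
def togo(p): # tool-axes shift to world point p
    s=sense(); return (R().T@(np.array(p)-s["position"])).round(4)
def yaw(): y=R()[:,1]; return np.degrees(np.arctan2(y[1],y[0]))
E
python3 - <<'E'
from h import *
s=snapshot("wrist"); np.save("pics/w1.npy",{k:s[k] for k in s},allow_pickle=True)
cv2.imwrite("pics/w1.png",s["frame"][:,:,::-1])
print(sense()["position"],sense()["contact_force"],yaw())
print(togo((0.44,-0.02,0.25)))
E
```

```text
[0.44108681 0.3291622  0.2497639 ] [-0.48171592 -0.40067218  0.79267082] 72.38204312104882
[-0.1046 -0.3331 -0.0004]
```

View pics/w1.png

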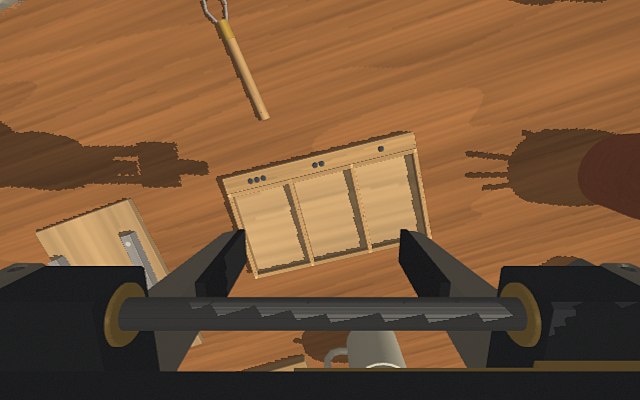

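The wrist view shows the tray with corners (413,133), (218,179), (255,278) and pins at (381,149), (318,163) and (256,180). The gauge's near end is at lower left.

Call:
play_rows:
  gripper: [0.09,0.09,0.09,0.09,0.09,0.09,0.09]
  linear:
    - [-0.025,-0.0504,0]
    - [-0.025,-0.0504,0]
    - [-0.025,-0.0504,0]
    - [-0.025,-0.0504,0]
    - [-0.025,-0.0504,0]
    - [-0.025,-0.0504,0]
    - [-0.025,-0.0504,0]
  dr:
    - [0,0,0]
    - [0,0,0]
    - [0,0,0]
    - [0,0,0]
    - [0,0,0]
    - [0,0,0]
    - [0,0,0]

```text
t: 2.2
position: [0.5014, -0.0588, 0.2494]
tcp_rot: [0.473, 3.106, 0.001]
contact_force: [0.1, -0.2, -0.4]
opening: 0.98
gripper_force: 0.0
```

Call:
play_rows:
  gripper: [0.09,0.09,0.09,0.09,0.09,0.09,0.09,0.09]
  linear:
    - [0,0,0]
    - [0,0,0]
    - [0,0,0]
    - [0,0,0]
    - [0,0,0]
    - [0,0,0]
    - [0,0,0]
    - [0,0,0]
  dr:
    - [0,0,0.177]
    - [0,0,0.177]
    - [0,0,0.177]
    - [0,0,0.177]
    - [0,0,0.177]
    - [0,0,0.177]
    - [0,0,0.177]
    - [0,0,0]

```text
t: 3.2
position: [0.5013, -0.0572, 0.2492]
tcp_rot: [-2.187, -2.255, -0.0]
contact_force: [0.5, -0.7, 0.1]
opening: 0.978
gripper_force: 0.0
```

```bash
python3 - <<'E'
from h import *
w=np.load("pics/w1.npy",allow_pickle=True).item()
for n,p,z in(("nearL",(413.5,132.5),.018),("nearR",(218,179),.018),("farR",(256,278.5),.018),("pin1",(381,149),.018),("pin2",(318,163.5),.018),("pin3",(256.5,180),.018)): print(n,onz(w,p,z).round(4))
s=snapshot("wrist"); np.save("pics/w2.npy",s,allow_pickle=True)
cv2.imwrite("pics/w2.png",s["frame"][:,:,::-1])
print(sense()["position"],sense()["contact_force"],yaw(),sense()["t"])
E
```

```text
nearL [0.4218 0.4583 0.018 ]
nearR [0.401  0.1908 0.018 ]
farR [0.5557 0.1874 0.018 ]
pin1 [0.4295 0.4122 0.018 ]
pin2 [0.4223 0.3266 0.018 ]
pin3 [0.4182 0.2401 0.018 ]
[ 0.50133642 -0.05746745  0.24928456] [-0.36145619  0.1934983  -0.60555899] 1.9097500626971438 3.25
```

View pics/w2.png

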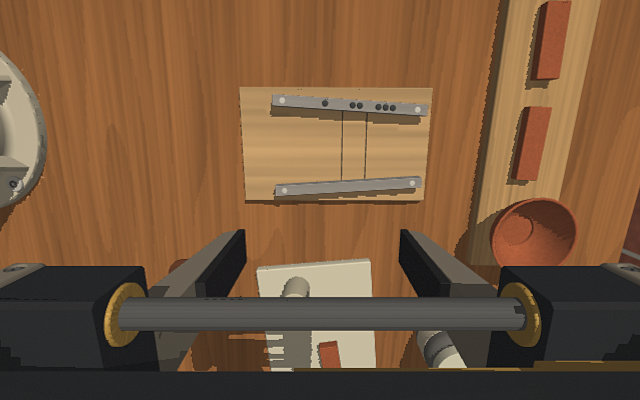

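The wrist view shows the gauge: left fence screws at (281,101) and (417,109), right at (284,190) and (415,183), lines at columns 342 and 366, mouth at left. The shelf bar is partly visible at (329,353).

Call:
play_rows:
  gripper: [0.09,0.09,0.09,0.09,0.09,0.09,0.09,0.09]
  linear:
    - [-0.053,0.001,0.004]
    - [-0.053,0.001,0.004]
    - [-0.053,0.001,0.004]
    - [-0.053,0.001,0.004]
    - [-0.053,0.001,0.004]
    - [-0.053,0.001,0.004]
    - [-0.053,0.001,0.004]
    - [0,0,0]
  dr:
    - [0,0,0]
    - [0,0,0]
    - [0,0,0]
    - [0,0,0]
    - [0,0,0]
    - [0,0,0]
    - [0,0,0]
    - [0,0,0]

```text
t: 4.25
position: [0.5185, -0.4318, 0.2203]
tcp_rot: [-2.188, -2.253, 0.001]
contact_force: [-0.0, 0.1, 0.3]
opening: 0.978
gripper_force: 0.0
```

```bash
python3 - <<'E'
from h import *
w=np.load("pics/w2.npy",allow_pickle=True).item()
def fences():
    h=cv2.cvtColor(w["frame"],cv2.COLOR_RGB2HSV); g=((h[...,1]<60)&(h[...,2]>120)).astype(np.uint8)*255
    g[:85]=0;g[205:]=0;g[:,:235]=0;g[:,440:]=0
    for c in blobs(g,200):
        r=cv2.minAreaRect(c); print("fence",np.round(r[0],1),np.round(r[1],1),np.round([onz(w,p,.028)[:2] for p in cv2.boxPoints(r)],4).tolist())
fences()
for n,p,z in(("LsM",(281.5,100.5),.028),("LsN",(417,109.5),.028),("RsM",(284,190),.028),("RsN",(415,183),.028),("l1a",(342.5,112),.012),("l1b",(341.5,179),.012),("l2a",(366.5,114),.012),("l2b",(365,178),.012),("pin1",(325,103.5),.028),("bNL",(433,88),.012),("bML",(239.5,87),.012),("bMR",(245.5,200.5),.012),("bNR",(425,200.5),.012)): print(n,onz(w,p,z).round(4)[:2])
s=snapshot("wrist"); np.save("pics/w3.npy",s,allow_pickle=True)
cv2.imwrite("pics/w3.png",s["frame"][:,:,::-1])
m=red(s); 
h=cv2.cvtColor(s["frame"],cv2.COLOR_RGB2HSV); print(h[180:260:20,300:340:10].tolist()[:2])
for c in blobs(m,300): r=cv2.minAreaRect(c); print(np.round(r[0],1),np.round(r[1],1),round(r[2],1))
print(sense()["position"],yaw())
E
```

```text
fence [348.  186.1] [ 10.4 146.7] [[0.4371, -0.0689], [0.6304, -0.0518], [0.6327, -0.0657], [0.4378, -0.083]]
fence [349.3 104.4] [155.6  11. ] [[0.434, 0.0331], [0.435, 0.0462], [0.6286, 0.0396], [0.6291, 0.0263]]
LsM [0.4467 0.0384]
LsN [0.6164 0.0328]
RsM [ 0.4498 -0.0752]
RsN [ 0.6235 -0.0604]
l1a [0.5242 0.0277]
l1b [ 0.5269 -0.0607]
l2a [0.5557 0.0261]
l2b [ 0.5591 -0.0583]
pin1 [0.5009 0.0365]
bNL [0.6388 0.0607]
bML [0.3909 0.0544]
bMR [ 0.3941 -0.0951]
bNR [ 0.645  -0.0875]
[[[21, 51, 204], [21, 51, 204], [22, 49, 203], [21, 50, 205]], [[13, 156, 144], [13, 155, 132], [13, 157, 146], [14, 158, 147]]]
[329.8 120. ] [77.9 23.3] 81.9
[ 0.51862496 -0.42988009  0.22050134] 1.6994732148778298
```

View pics/w3.png

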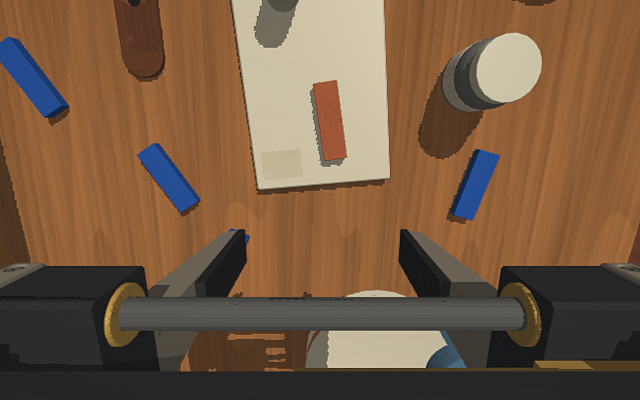

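The wrist view shows the bar at (330,120), its long axis turned a little from the image vertical. The post's shadow is at (275,20) and the blue look-alikes lie off the shelf.

```bash
cat >> h.py <<'E'
def bar(s,z):
    h=cv2.cvtColor(s["frame"],cv2.COLOR_RGB2HSV)
    m=(((h[...,0]<13)&(h[...,1]>130)&(h[...,2]>120))*255).astype(np.uint8)
    m=cv2.morphologyEx(m,cv2.MORPH_OPEN,np.ones((5,5)))
    out=[]
    for c in blobs(m,800):
        r=cv2.minAreaRect(c); q=np.array([onz(s,p,z)[:2] for p in c[:,0].astype(float)],np.float32)
        rr=cv2.minAreaRect(q*1000); out.append((np.round(r[0],1),np.round(rr[0],1),np.round(rr[1],1),round(rr[2],2)))
    return out
def proj(s,p):
    c=np.array(s["world_to_cam"])@np.append(p,1.);return s["fx"]*c[0]/c[2]+s["cx"],s["fy"]*c[1]/c[2]+s["cy"]
E
python3 - <<'E'
from h import *
w=np.load("pics/w3.npy",allow_pickle=True).item()
print(bar(w,.03)); print(proj(w,sense()["position"]),togo((.52,-.40,.14)))
E
```

```text
[(array([329.4, 120.1]), array([ 524.2, -359.8]), array([26.7, 87.7]), 10.34)]
(np.float64(323.9332986098605), np.float64(232.51392540122112)) [0.0297 0.0023 0.0805]
```

Call:
play_rows:
  gripper: [0.09,0.09,0.09,0.09,0.09]
  linear:
    - [0.023,0.0025,0.033]
    - [0.023,0.0025,0.033]
    - [0.023,0.0025,0.033]
    - [0,0,0]
    - [0,0,0]
  dr:
    - [0,0,0]
    - [0,0,0]
    - [0,0,0]
    - [0,0,-0.15]
    - [0,0,0]

```text
t: 4.92
position: [0.5247, -0.3583, 0.1225]
tcp_rot: [-2.011, -2.413, -0.0]
contact_force: [0.6, -0.6, -0.7]
opening: 0.977
gripper_force: 0.0
```

```bash
python3 - <<'E'
from h import *
w=np.load("pics/w3.npy",allow_pickle=True).item()
s=snapshot("wrist"); np.save("pics/w4.npy",s,allow_pickle=True)
a=bar(w,.03);b=bar(s,.03);print(b)
print("tri",[tri([ray(w,a[0][0]),ray(s,x[0])]).round(4) for x in b])
cv2.imwrite("pics/w4.png",s["frame"][:,:,::-1])
print(sense()["position"],yaw(),sense()["contact_force"],togo((.524,-.36,.03)))
E
```

```text
[(array([322.5, 200. ]), array([ 524.3, -359.2]), array([26.6, 86.8]), 10.4)]
tri [array([ 0.5238, -0.3585,  0.0263])]
[ 0.5248827  -0.35900531  0.12298033] 10.183516924257635 [ 0.08973488 -0.38667352  0.26181536] [-0.0008 -0.0011  0.093 ]
```

View pics/w4.png

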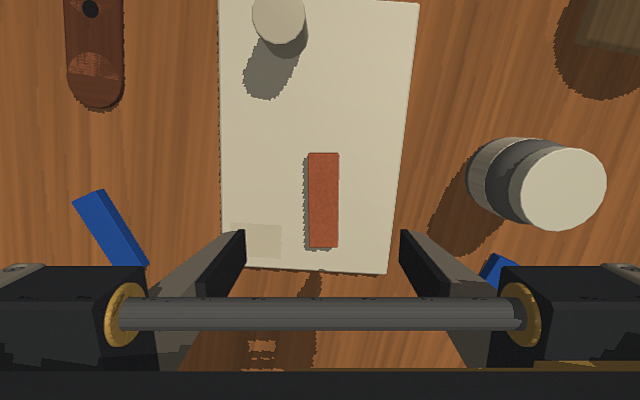

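The bar (322,200) lies straight and centred between the open fingers; its centre is about (0.524, -0.359) and its top about 26–30 mm up.

Call:
play_rows:
  gripper: [0.09,0.09,0.06,0.015,0.015,0.015,0.015,0.015]
  linear:
    - [0,0,0.04]
    - [0,0,0.04]
    - [0,0,0.013]
    - [0,0,0]
    - [0,0,0]
    - [0,0,0]
    - [0,0,0]
    - [0,0,0]
  dr:
    - [0,0,0]
    - [0,0,0]
    - [0,0,0]
    - [0,0,0]
    - [0,0,0]
    - [0,0,0]
    - [0,0,0]
    - [0,0,0]

```text
t: 5.98
position: [0.5245, -0.3603, 0.0299]
tcp_rot: [2.015, 2.409, 0.0]
contact_force: [0.3, 0.1, -0.1]
opening: 0.351
gripper_force: 0.0
```

Call:
play_rows:
  gripper: [0.015,0.015,0.015,0.015]
  linear:
    - [0,0,0]
    - [0,0,0]
    - [0,0,0]
    - [0,0,0]
  dr:
    - [0,0,0]
    - [0,0,0]
    - [0,0,0]
    - [0,0,0]

```text
t: 6.48
position: [0.5243, -0.3601, 0.0294]
tcp_rot: [-2.015, -2.41, 0.0]
contact_force: [-0.1, 0.4, 0.2]
opening: 0.165
gripper_force: 0.0
```

```bash
python3 - <<'E'
from h import *
s=snapshot("wrist"); cv2.imwrite("pics/w5.png",s["frame"][:,:,::-1])
print(bar(s,.03),sense())
E
```

```text
[(array([324., 208.]), array([ 521.5, -343.3]), array([26.7, 55.7]), 10.53)] {'t': 6.525, 'joints': array([-6.04185634e-01,  5.66371082e-01,  1.72910657e+00, -2.01369263e-05,
        8.46184736e-01, -7.82224299e-01]), 'joint_velocities': array([ 0.00105744,  0.0006868 , -0.00016659,  0.00026151, -0.00054122,
        0.00201789]), 'joint_torque': array([ 2.11184370e-04, -6.60261011e+01, -2.58064234e+01,  3.26970953e-02,
        6.56898553e-02,  6.90930415e-05]), 'position': array([ 0.52434486, -0.36013897,  0.02942579]), 'tcp_rot': array([-2.01509554e+00, -2.41009685e+00,  3.36659517e-05]), 'contact_force': array([-0.42174153, -0.47091049, -0.0897659 ]), 'ft_torque': array([-0.01789299,  0.0301892 ,  0.02119175]), 'gripper_force': 0.0, 'opening': 0.16278711399026088}
```

View pics/w5.png

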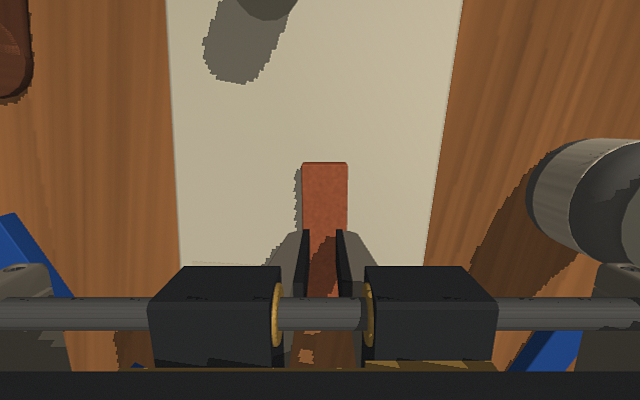

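```bash
python3 - <<'E'
from h import *
from cell import tip_extent
print(tip_extent if not callable(tip_extent) else tip_extent())
s=snapshot("wrist");p=sense()["position"];r=R()
for e in(-.03,-.02,-.01,0,.011): print(e,[np.round(proj(s,p+r@[x,y,e])).tolist() for x in(.01,-.01) for y in(-.0075,.0075)])
S=snapshot("side"); u,v=map(int,proj(S,p)); print(u,v, proj(S,p+r@[0,0,.011]))
cv2.imwrite("pics/s5.png",cv2.resize(S["frame"][v-50:v+40,u-55:u+55],None,fx=6,fy=6,interpolation=cv2.INTER_CUBIC)[:,:,::-1])
E
```

```text
0.011
-0.03 [[310.0, 237.0], [339.0, 237.0], [311.0, 272.0], [338.0, 272.0]]
-0.02 [[311.0, 231.0], [338.0, 231.0], [311.0, 264.0], [337.0, 264.0]]
-0.01 [[311.0, 225.0], [337.0, 225.0], [312.0, 257.0], [337.0, 257.0]]
0 [[312.0, 220.0], [336.0, 220.0], [312.0, 250.0], [336.0, 250.0]]
0.011 [[313.0, 215.0], [336.0, 215.0], [313.0, 244.0], [335.0, 244.0]]
380 265 (np.float64(379.9122369222796), np.float64(269.0221680737151))
```

View pics/s5.png

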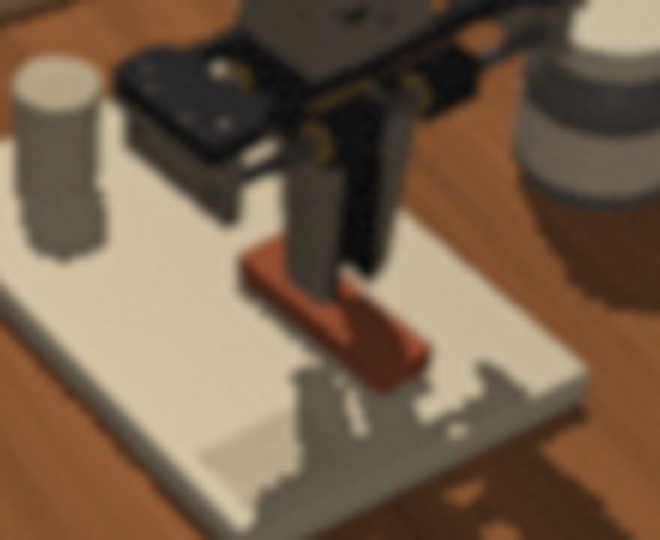

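The side crop shows the fingertips (315,298) and (365,275) hovering over the bar, so the real tips stand about 20–30 mm higher than the stated tip extent implies. I'll open, lower in steps, and feel for the shelf.

Call:
play_rows:
  gripper: [0.06,0.06,0.06,0.06,0.06,0.06,0.06,0.06]
  linear:
    - [0,0,0]
    - [0,0,0]
    - [0,0,0]
    - [0,0,0]
    - [0,0,0.006]
    - [0,0,0.006]
    - [0,0,0.003]
    - [0,0,0]
  dr:
    - [0,0,0]
    - [0,0,0]
    - [0,0,0]
    - [0,0,0]
    - [0,0,0]
    - [0,0,0]
    - [0,0,0]
    - [0,0,0]

```text
t: 7.62
position: [0.5241, -0.36, 0.014]
tcp_rot: [-2.015, -2.409, 0.0]
contact_force: [-0.5, 0.5, 0.0]
opening: 0.654
gripper_force: 0.0
```

```bash
python3 - <<'E'
from h import *
S=snapshot("side");p=sense()["position"]; print(p,sense()["contact_force"],proj(S,p)); u,v=380,265
cv2.imwrite("pics/s6.png",cv2.resize(S["frame"][v-50:v+40,u-55:u+55],None,fx=6,fy=6,interpolation=cv2.INTER_CUBIC)[:,:,::-1])
E
```

```text
[ 0.52428434 -0.36010821  0.01426976] [-0.31424344  0.27345642  0.17216011] (np.float64(379.7681522513265), np.float64(270.3133214715623))
```

View pics/s6.png

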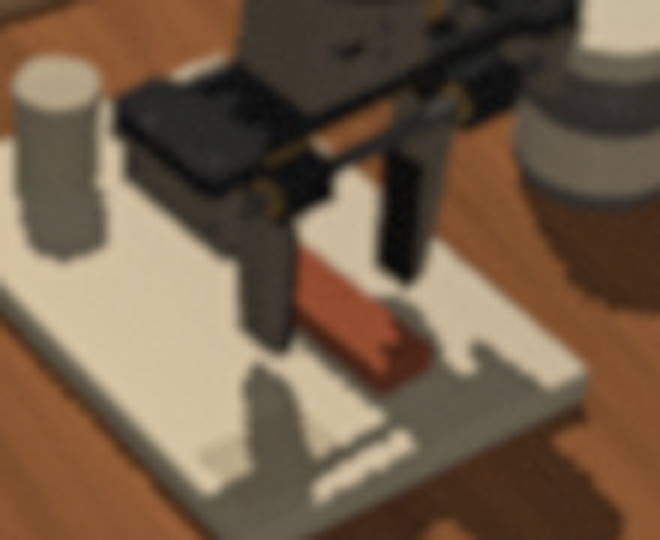

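I have now viewed 11 pictures, one more than the 10 allowed, so I will work only from numbers from here. The last crop shows the fingers straddling the bar with the tips still some 10 mm above the shelf.

Call:
play_rows:
  gripper: [0.06,0.06,0.06,0.06,0.06]
  linear:
    - [0,0,0.002]
    - [0,0,0.002]
    - [0,0,0.002]
    - [0,0,0]
    - [0,0,0]
  dr:
    - [0,0,0]
    - [0,0,0]
    - [0,0,0]
    - [0,0,0]
    - [0,0,0]

```text
t: 8.3
position: [0.5244, -0.3601, 0.0085]
tcp_rot: [-2.015, -2.41, -0.0]
contact_force: [0.1, -0.8, -0.7]
opening: 0.654
gripper_force: 0.0
```

Call:
play_rows:
  gripper: [0.06,0.06,0.06]
  linear:
    - [0,0,0.0015]
    - [0,0,0.0015]
    - [0,0,0]
  dr:
    - [0,0,0]
    - [0,0,0]
    - [0,0,0]

```text
t: 8.68
position: [0.5242, -0.3601, 0.0053]
tcp_rot: [-2.015, -2.41, 0.0]
contact_force: [0.2, 0.2, -0.5]
opening: 0.651
gripper_force: 0.0
```

Call:
play_rows:
  gripper: [0.06,0.06,0.06,0.06]
  linear:
    - [0,0,0.0015]
    - [0,0,0.0015]
    - [0,0,0]
    - [0,0,0]
  dr:
    - [0,0,0]
    - [0,0,0]
    - [0,0,0]
    - [0,0,0]

```text
t: 9.18
position: [0.5244, -0.3602, 0.0033]
tcp_rot: [2.015, 2.41, 0.0]
contact_force: [-2.6, 1.1, 9.1]
opening: 0.652
gripper_force: 4.5
```

Call:
play_rows:
  gripper: [0.06,0.06,0.06]
  linear:
    - [0,0,0.0015]
    - [0,0,0]
    - [0,0,0]
  dr:
    - [0,0,0]
    - [0,0,0]
    - [0,0,0]

```text
t: 9.55
position: [0.5244, -0.3603, 0.0033]
tcp_rot: [2.015, 2.41, -0.0]
contact_force: [-6.6, 4.3, 23.9]
opening: 0.653
gripper_force: 11.7
```

The tips touched the shelf (16 mm) at a TCP reading of about 0.0035, so the tips stand about 12.5 mm above the reported TCP. I'll rise about 4 mm and grip.

Call:
play_rows:
  gripper: [0.06,0.06,0.015,0.015,0.015,0.015,0.015,0.015]
  linear:
    - [0,0,-0.004]
    - [0,0,0]
    - [0,0,0]
    - [0,0,0]
    - [0,0,0]
    - [0,0,0]
    - [0,0,0]
    - [0,0,0]
  dr:
    - [0,0,0]
    - [0,0,0]
    - [0,0,0]
    - [0,0,0]
    - [0,0,0]
    - [0,0,0]
    - [0,0,0]
    - [0,0,0]

```text
t: 10.55
position: [0.5243, -0.3601, 0.0049]
tcp_rot: [-2.015, -2.41, 0.0]
contact_force: [0.2, -0.5, 0.1]
opening: 0.301
gripper_force: 30.0
```

Call:
play_rows:
  gripper: [0.015,0.015,0.015,0.015,0.015]
  linear:
    - [0,0,-0.02]
    - [0,0,-0.04]
    - [0,0,-0.04]
    - [0,0,0]
    - [0,0,0]
  dr:
    - [0,0,0]
    - [0,0,0]
    - [0,0,0]
    - [0,0,0.151]
    - [0,0,0]

```text
t: 11.18
position: [0.5248, -0.3604, 0.1068]
tcp_rot: [2.189, 2.251, 0.001]
contact_force: [0.6, -0.2, -0.9]
opening: 0.301
gripper_force: 30.0
```

Call:
play_rows:
  gripper: [0.015,0.015,0.015,0.015,0.015,0.015,0.015,0.015]
  linear:
    - [0.049,-0.014,0]
    - [0.049,-0.014,0]
    - [0.049,-0.014,0]
    - [0.049,-0.014,0]
    - [0.049,-0.014,0]
    - [0.049,-0.014,0]
    - [0.049,-0.014,0]
    - [0,0,0]
  dr:
    - [0,0,0]
    - [0,0,0]
    - [0,0,0]
    - [0,0,0]
    - [0,0,0]
    - [0,0,0]
    - [0,0,0]
    - [0,0,0]

```text
t: 12.18
position: [0.4155, -0.0176, 0.105]
tcp_rot: [-2.182, -2.258, 0.001]
contact_force: [1.0, -0.5, 0.0]
opening: 0.302
gripper_force: 30.0
```

```bash
python3 - <<'E'
from h import *
s=snapshot("wrist");st=sense();p=st["position"]
print(p,yaw(),st["opening"],st["gripper_force"],bar(s,p[2]+.0251), proj(s,p))
h=cv2.cvtColor(s["frame"],cv2.COLOR_RGB2HSV)
m=((h[...,0]<13)&(h[...,1]>130)&(h[...,2]>120)); m[:,:290]=0;m[:,360:]=0
ys,xs=np.nonzero(m[:300]); 
for r in(165,180,195,210): q=np.nonzero(m[r])[0]; print(r,q.min() if len(q) else None,q.max() if len(q) else None)
T=snapshot("top");
print(togo((.4163,-.019,.09)))
E
```

```text
[ 0.41664484 -0.01887211  0.10517513] 1.895833071405503 0.2991190118001417 29.999888241291046 [(array([323. , 231.5]), array([414.3,  -8.2]), array([27.3, 73.5]), 1.77)] (np.float64(325.59625369079373), np.float64(237.45689961159746))
165 None None
180 296 348
195 297 348
210 297 348
[ 0.0008 -0.001   0.0152]
```

Call:
play_rows:
  gripper: [0.015,0.015,0.015,0.015,0.015,0.015]
  linear:
    - [-0.002,0,0.03]
    - [0,0,0.04]
    - [0,0,0.02]
    - [0,0,0.01]
    - [0,0,0.002]
    - [0,0,0]
  dr:
    - [0,0,0.006]
    - [0,0,0]
    - [0,0,0]
    - [0,0,0]
    - [0,0,0]
    - [0,0,0]

```text
t: 13.02
position: [0.4178, -0.0222, 0.0035]
tcp_rot: [2.198, 2.244, 0.001]
contact_force: [0.4, -0.2, 0.0]
opening: 0.302
gripper_force: 30.0
```

Call:
play_rows:
  gripper: [0.015,0.015,0.015]
  linear:
    - [0,0,0.001]
    - [0,0,0.001]
    - [0,0,0]
  dr:
    - [0,0,0]
    - [0,0,0]
    - [0,0,0]

```text
t: 13.4
position: [0.4173, -0.0219, 0.0012]
tcp_rot: [2.198, 2.245, 0.0]
contact_force: [-0.6, -0.5, -1.0]
opening: 0.304
gripper_force: 30.0
```

Call:
play_rows:
  gripper: [0.015,0.015,0.015]
  linear:
    - [0,0,0.0008]
    - [0,0,0]
    - [0,0,0]
  dr:
    - [0,0,0]
    - [0,0,0]
    - [0,0,0]

```text
t: 13.78
position: [0.4173, -0.0219, 0.0007]
tcp_rot: [2.198, 2.245, 0.0]
contact_force: [-1.7, 0.1, 10.7]
opening: 0.304
gripper_force: 30.0
```

Call:
play_rows:
  gripper: [0.034,0.034,0.034,0.034]
  linear:
    - [0,0,0]
    - [0,0,0]
    - [0,0,-0.001]
    - [0,0,0]
  dr:
    - [0,0,0]
    - [0,0,0]
    - [0,0,0]
    - [0,0,0]

```text
t: 14.28
position: [0.4172, -0.0219, 0.0012]
tcp_rot: [2.198, 2.245, 0.0]
contact_force: [1.1, -0.3, -0.6]
opening: 0.369
gripper_force: 0.0
```

```bash
python3 - <<'E'
from h import *
s=snapshot("wrist");st=sense()
print(st["position"],yaw(),st["opening"],st["contact_force"],bar(s,.026))
T=snapshot("top");print(bar(T,.026))
o=np.array([.5163,-.0163]);a=np.radians(1.55)
print("gauge frame tcp",np.array([[np.cos(a),np.sin(a)],[-np.sin(a),np.cos(a)]])@(st["position"][:2]-o))
E
```

```text
[ 0.41717459 -0.02193747  0.00117412] 1.2018039573943937 0.36766265500051276 [-0.61702133  0.44282359 -0.61893781] [(array([323. , 231.5]), array([416.2, -12.7]), array([27.2, 73.8]), 0.88)]
[]
gauge frame tcp [-0.09924163 -0.00295413]
```

Call:
play_rows:
  gripper: [0.034,0.034,0.034,0.034,0.034,0.034,0.034]
  linear:
    - [0.0025,0,0]
    - [0,0.004,0]
    - [0,0.008,0]
    - [0,0.012,0]
    - [0,0.012,0]
    - [0,0.012,0]
    - [0,0,0]
  dr:
    - [0,0,-0.006]
    - [0,0,0]
    - [0,0,0]
    - [0,0,0]
    - [0,0,0]
    - [0,0,0]
    - [0,0,0]

```text
t: 15.25
position: [0.4666, -0.0181, 0.0012]
tcp_rot: [2.191, 2.251, 0.001]
contact_force: [0.1, 0.6, -0.8]
opening: 0.37
gripper_force: 0.0
```

```bash
cat >> h.py <<'E'
def G():
    o=np.array([.5163,-.0163]);a=np.radians(1.55);Q=np.array([[np.cos(a),np.sin(a)],[-np.sin(a),np.cos(a)]])
    st=sense();s=snapshot("wrist")
    print("tcp g",(Q@(st["position"][:2]-o)).round(4),st["position"][2].round(4),"yaw",round(yaw()-1.55,2),"F",st["contact_force"].round(1),"open",round(st["opening"]*91.9,1))
    for b in bar(s,.026): print("bar g",(Q@(b[1]/1000-o)).round(4),b[2],b[3]-1.55)
E
python3 -c "
from h import *
G()"
```

```text
tcp g [-0.0497 -0.0005] 0.0012 yaw 0.0 F [ 0.1  0.6 -0.8] open 34.0
bar g [-0.052   0.0072] [27.4 70.6] -0.08000000000000007
```

Call:
play_rows:
  gripper: [0.034,0.034,0.034,0.034,0.034,0.034]
  linear:
    - [0,0.005,0]
    - [0,0.005,0]
    - [0,0.005,0]
    - [0,0.005,0]
    - [0,0.002,0]
    - [0,0,0]
  dr:
    - [0,0,0]
    - [0,0,0]
    - [0,0,0]
    - [0,0,0]
    - [0,0,0]
    - [0,0,0]

```text
t: 16.05
position: [0.4873, -0.0175, 0.0012]
tcp_rot: [2.191, 2.251, 0.0]
contact_force: [0.3, 0.4, 0.2]
opening: 0.368
gripper_force: 0.0
```

Call:
play_rows:
  gripper: [0.034,0.034,0.034,0.034,0.034]
  linear:
    - [0,0.003,0]
    - [0,0.003,0]
    - [0,0.003,0]
    - [0,0.003,0]
    - [0,0,0]
  dr:
    - [0,0,0]
    - [0,0,0]
    - [0,0,0]
    - [0,0,0]
    - [0,0,0]

```text
t: 16.68
position: [0.4997, -0.0173, 0.0012]
tcp_rot: [2.191, 2.251, 0.001]
contact_force: [0.6, -0.2, 0.6]
opening: 0.372
gripper_force: 0.0
```

```bash
python3 -c "
from h import *
G()"
```

```text
tcp g [-0.0166 -0.0005] 0.0012 yaw 0.01 F [ 0.6 -0.2  0.6] open 34.2
bar g [-0.0203  0.0077] [27.3 71.7] -0.040000000000000036
```

Call:
play_rows:
  gripper: [0.034,0.034,0.034,0.034,0.034,0.034,0.034,0.034]
  linear:
    - [0,0.003,0]
    - [0,0.003,0]
    - [0,0.003,0]
    - [0,0.003,0]
    - [0,0.002,0]
    - [0,0.002,0]
    - [0,0.002,0]
    - [0,0,0]
  dr:
    - [0,0,0]
    - [0,0,0]
    - [0,0,0]
    - [0,0,0]
    - [0,0,0]
    - [0,0,0]
    - [0,0,0]
    - [0,0,0]

```text
t: 17.73
position: [0.5177, -0.0168, 0.0013]
tcp_rot: [2.191, 2.251, 0.001]
contact_force: [-0.4, -0.4, -0.4]
opening: 0.369
gripper_force: 0.0
```

Call:
play_rows:
  gripper: [0.034,0.034,0.034,0.034,0.034,0.034]
  linear:
    - [0,0.002,0]
    - [0,0.002,0]
    - [0,0.002,0]
    - [0,0.002,0]
    - [0,0,0]
    - [0,0,0]
  dr:
    - [0,0,0]
    - [0,0,0]
    - [0,0,0]
    - [0,0,0]
    - [0,0,0]
    - [0,0,0]

```text
t: 18.48
position: [0.5255, -0.0166, 0.0013]
tcp_rot: [2.191, 2.251, 0.001]
contact_force: [-0.4, -0.1, 0.7]
opening: 0.369
gripper_force: 0.0
```

```bash
python3 -c "
from h import *
G()"
```

```text
tcp g [ 0.0092 -0.0006] 0.0013 yaw -0.0 F [-0.4 -0.1  0.7] open 33.9
bar g [0.0056 0.0079] [27.3 72.2] -0.14000000000000012
```

Call:
play_rows:
  gripper: [0.034,0.034,0.034]
  linear:
    - [0,0.0004,0]
    - [0,0.0004,0]
    - [0,0,0]
  dr:
    - [0,0,0]
    - [0,0,0]
    - [0,0,0]

```text
t: 18.9
position: [0.5258, -0.0165, 0.0012]
tcp_rot: [-2.191, -2.251, 0.0]
contact_force: [-1.4, -0.7, 0.6]
opening: 0.368
gripper_force: 0.3
```

Call:
play_rows:
  gripper: [0.034,0.034,0.034]
  linear:
    - [0,0.0003,0]
    - [0,0,0]
    - [0,0,0]
  dr:
    - [0,0,0]
    - [0,0,0]
    - [0,0,0]

```text
t: 19.27
position: [0.5262, -0.0165, 0.0012]
tcp_rot: [2.191, 2.251, 0.0]
contact_force: [-0.1, 0.1, -0.3]
opening: 0.371
gripper_force: 0.3
```

Call:
play_rows:
  gripper: [0.034,0.034,0.034]
  linear:
    - [0,0.0003,0]
    - [0,0.0003,0]
    - [0,0,0]
  dr:
    - [0,0,0]
    - [0,0,0]
    - [0,0,0]

```text
t: 19.65
position: [0.5269, -0.0164, 0.0012]
tcp_rot: [2.191, 2.251, 0.0]
contact_force: [-0.9, 0.1, -0.1]
opening: 0.37
gripper_force: 0.2
```

Call:
play_rows:
  gripper: [0.034,0.034,0.034,0.034]
  linear:
    - [0,0.0003,0]
    - [0,0.0003,0]
    - [0,0.0002,0]
    - [0,0,0]
  dr:
    - [0,0,0]
    - [0,0,0]
    - [0,0,0]
    - [0,0,0]

```text
t: 20.15
position: [0.5275, -0.0164, 0.0012]
tcp_rot: [-2.191, -2.251, 0.0]
contact_force: [-1.1, 0.6, 0.5]
opening: 0.37
gripper_force: 0.6
```

Call:
play_rows:
  gripper: [0.034,0.034,0.034,0.034]
  linear:
    - [0,0.0003,0]
    - [0,0.0003,0]
    - [0,0.0002,0]
    - [0,0,0]
  dr:
    - [0,0,0]
    - [0,0,0]
    - [0,0,0]
    - [0,0,0]

```text
t: 20.65
position: [0.5282, -0.0164, 0.0011]
tcp_rot: [-2.191, -2.251, 0.0]
contact_force: [-2.3, 2.1, 1.4]
opening: 0.368
gripper_force: 1.1
```

```bash
python3 -c "
from h import *
G()"
```

```text
tcp g [ 0.0119 -0.0004] 0.0011 yaw -0.0 F [-2.3  2.1  1.4] open 33.8
bar g [0.0081 0.0081] [27.3 72.2] -0.20999999999999996
```

Call:
play_rows:
  gripper: [0.034,0.034,0.034,0.034]
  linear:
    - [0.0003,0,0]
    - [0,0.0003,0]
    - [0,0.0002,0]
    - [0,0,0]
  dr:
    - [0,0,0]
    - [0,0,0]
    - [0,0,0]
    - [0,0,0]

```text
t: 21.2
position: [0.5292, -0.0162, 0.0013]
tcp_rot: [2.191, 2.251, 0.001]
contact_force: [0.4, -0.1, 0.5]
opening: 0.371
gripper_force: 0.0
```

Call:
play_rows:
  gripper: [0.034,0.034,0.034,0.034]
  linear:
    - [0,0.0003,0]
    - [0,0.0003,0]
    - [0,0.0002,0]
    - [0,0,0]
  dr:
    - [0,0,0]
    - [0,0,0]
    - [0,0,0]
    - [0,0,0]

```text
t: 21.7
position: [0.5297, -0.0161, 0.0012]
tcp_rot: [2.191, 2.251, 0.0]
contact_force: [-1.0, -0.7, -0.3]
opening: 0.367
gripper_force: 0.4
```

Call:
play_rows:
  gripper: [0.034,0.034,0.034,0.034]
  linear:
    - [0,0.0003,0]
    - [0,0.0003,0]
    - [0,0.0002,0]
    - [0,0,0]
  dr:
    - [0,0,0]
    - [0,0,0]
    - [0,0,0]
    - [0,0,0]

```text
t: 22.2
position: [0.5305, -0.016, 0.0012]
tcp_rot: [-2.191, -2.251, 0.0]
contact_force: [-0.2, 0.6, 0.1]
opening: 0.373
gripper_force: 0.5
```

Call:
play_rows:
  gripper: [0.034,0.034,0.034]
  linear:
    - [0,0.0004,0]
    - [0,0.0004,0]
    - [0,0,0]
  dr:
    - [0,0,0]
    - [0,0,0]
    - [0,0,0]

```text
t: 22.58
position: [0.5312, -0.016, 0.0012]
tcp_rot: [-2.191, -2.251, 0.0]
contact_force: [-2.0, 0.1, 0.7]
opening: 0.373
gripper_force: 0.8
```

Call:
play_rows:
  gripper: [0.034,0.034,0.034]
  linear:
    - [0.0001,0.0004,0]
    - [0,0.0003,0]
    - [0,0,0]
  dr:
    - [0,0,0]
    - [0,0,0]
    - [0,0,0]

```text
t: 22.95
position: [0.5317, -0.016, 0.0011]
tcp_rot: [-2.191, -2.251, 0.001]
contact_force: [-2.1, -0.1, 3.0]
opening: 0.373
gripper_force: 1.4
```

```bash
python3 -c "
from h import *
G()"
```

```text
tcp g [ 0.0154 -0.0001] 0.0011 yaw -0.0 F [-2.1 -0.1  3. ] open 34.3
bar g [0.0116 0.0082] [27.4 71.6] -0.020000000000000018
```

Call:
play_rows:
  gripper: [0.034,0.034,0.034]
  linear:
    - [0,0.0003,0]
    - [0,0,0]
    - [0,0,0]
  dr:
    - [0,0,0]
    - [0,0,0]
    - [0,0,0]

```text
t: 23.38
position: [0.532, -0.0159, 0.0011]
tcp_rot: [-2.191, -2.251, 0.001]
contact_force: [-3.6, -0.0, 3.7]
opening: 0.371
gripper_force: 2.1
```

Call:
play_rows:
  gripper: [0.034,0.034,0.034,0.034]
  linear:
    - [0,0.0003,0]
    - [0,0.0002,0]
    - [0,0,0]
    - [0,0,0]
  dr:
    - [0,0,0]
    - [0,0,0]
    - [0,0,0]
    - [0,0,0]

```text
t: 23.88
position: [0.5322, -0.0159, 0.0011]
tcp_rot: [-2.191, -2.251, 0.001]
contact_force: [-5.6, -0.4, 3.9]
opening: 0.37
gripper_force: 2.7
```

Call:
play_rows:
  gripper: [0.034,0.034,0.034,0.034]
  linear:
    - [0,0.0002,0]
    - [0,0,0]
    - [0,0,0]
    - [0,0,0]
  dr:
    - [0,0,0]
    - [0,0,0]
    - [0,0,0]
    - [0,0,0]

```text
t: 24.38
position: [0.5323, -0.0159, 0.0011]
tcp_rot: [-2.191, -2.251, 0.001]
contact_force: [-6.0, 0.1, 4.4]
opening: 0.368
gripper_force: 2.9
```

```bash
python3 - <<'E'
from h import *
G(); print(sense()["ft_torque"])
s=snapshot("wrist"); g=cv2.cvtColor(s["frame"],cv2.COLOR_RGB2GRAY)
a=np.radians(1.55);o=np.array([.5163,-.0163])
# dark scribed line: scan along gauge x at several y on the slot floor, ahead of the bar / finger
for y in(.032,.028,.024,.02,.016):
    xs=np.arange(.016,.07,.001); v=[]
    for x in xs:
        w=o+[x*np.cos(a)-y*np.sin(a),x*np.sin(a)+y*np.cos(a)]; u=proj(s,[*w,.012]); v.append(int(g[int(round(u[1])),int(round(u[0]))]))
    print(y,v)
E
```

```text
tcp g [ 0.016 -0.   ] 0.0011 yaw 0.0 F [-6.   0.1  4.4] open 33.8
bar g [0.0121 0.0082] [27.2 71.6] -0.06000000000000005
[-0.20089953  1.16346767  0.0476756 ]
0.032 [102, 104, 108, 109, 106, 103, 102, 103, 104, 107, 105, 114, 159, 158, 158, 157, 158, 160, 160, 159, 160, 160, 160, 164, 79, 105, 161, 161, 161, 160, 170, 170, 174, 81, 89, 89, 89, 90, 89, 89, 89, 88, 90, 89, 89, 89, 89, 90, 90, 89, 89, 89, 89, 89, 89]
0.028 [105, 107, 106, 102, 103, 105, 106, 103, 101, 99, 96, 114, 141, 141, 140, 140, 140, 141, 140, 140, 141, 140, 141, 146, 35, 111, 152, 149, 153, 155, 155, 154, 154, 154, 154, 155, 154, 155, 154, 155, 155, 155, 154, 154, 154, 155, 154, 155, 154, 155, 155, 154, 154, 154, 154]
0.024 [103, 99, 98, 101, 99, 100, 100, 103, 102, 100, 98, 115, 146, 144, 144, 144, 144, 143, 144, 144, 144, 144, 144, 150, 3, 64, 149, 145, 144, 146, 146, 145, 146, 146, 146, 146, 144, 145, 146, 144, 146, 145, 146, 145, 145, 144, 146, 145, 145, 145, 145, 144, 145, 145, 145]
0.02 [101, 101, 99, 100, 104, 103, 103, 106, 104, 107, 100, 133, 146, 146, 147, 146, 146, 145, 145, 146, 146, 145, 147, 144, 101, 85, 148, 147, 146, 146, 147, 146, 145, 146, 146, 145, 146, 146, 146, 146, 146, 146, 145, 146, 146, 145, 146, 146, 146, 145, 146, 145, 146, 146, 145]
0.016 [101, 104, 103, 101, 98, 98, 102, 105, 101, 104, 101, 130, 145, 144, 145, 145, 145, 144, 144, 144, 144, 144, 144, 149, 67, 95, 146, 143, 144, 144, 144, 144, 143, 144, 143, 143, 142, 143, 142, 143, 142, 142, 143, 143, 142, 142, 142, 141, 142, 143, 142, 142, 142, 141, 142]
```

It is wedged: a steady 6 N push, balanced sideways. The bar's leading edge is at about 26–27 mm, and exactly one scribed line (41 mm) lies ahead of it, so this is the two-pin band. I'll draw it back with the front finger, then grip.

Call:
play_rows:
  gripper: [0.034,0.034,0.034,0.034,0.034,0.034,0.034]
  linear:
    - [0,-0.003,0]
    - [0,-0.003,0]
    - [0,-0.006,0]
    - [0,-0.008,0]
    - [0,-0.008,0]
    - [0,-0.008,0]
    - [0,0,0]
  dr:
    - [0,0,0]
    - [0,0,0]
    - [0,0,0]
    - [0,0,0]
    - [0,0,0]
    - [0,0,0]
    - [0,0,0]

```text
t: 25.35
position: [0.4959, -0.0169, 0.0011]
tcp_rot: [-2.191, -2.251, 0.001]
contact_force: [1.0, 0.4, 0.0]
opening: 0.368
gripper_force: 0.0
```

Call:
play_rows:
  gripper: [0.015,0.015,0.015,0.015,0.015]
  linear:
    - [0,0,0]
    - [0,0,0]
    - [0,0,0]
    - [0,0,0]
    - [0,0,0]
  dr:
    - [0,0,0]
    - [0,0,0]
    - [0,0,0]
    - [0,0,0]
    - [0,0,0]

```text
t: 25.98
position: [0.497, -0.0169, 0.0012]
tcp_rot: [-2.191, -2.251, 0.0]
contact_force: [-1.6, -0.5, 2.6]
opening: 0.304
gripper_force: 30.0
```

```bash
python3 - <<'E'
from h import *
G(); print(sense()["gripper_force"])
# tray pose from wrist corners/pins + top corners
nl,nr,fr=np.array([.4218,.4583]),np.array([.401,.1908]),np.array([.5557,.1874])
p=np.array([[.4295,.4122],[.4223,.3266],[.4182,.2401]])
print("yaw",np.degrees(np.arctan2(*(-(nl-nr))[[0,1]]))," pins",np.degrees(np.arctan2(-(p[0]-p[2])[0],(p[0]-p[2])[1])),"mid of diagonal fr-nl",(fr+nl)/2, "top corners mean",np.mean([[.569,.4495],[.5525,.1861],[.3997,.1939],[.4181,.459]],0))
E
```

```text
tcp g [-0.0193 -0.0001] 0.0012 yaw 0.0 F [-1.6 -0.5  2.6] open 27.9
bar g [-0.0201  0.0086] [27.2 72.7] -0.040000000000000036
30.00052034854889
yaw -175.55379794016872  pins -3.756619968199041 mid of diagonal fr-nl [0.48875 0.32285] top corners mean [0.484825 0.322125]
```

Call:
play_rows:
  gripper: [0.015,0.015,0.015,0.015]
  linear:
    - [0,0,-0.01]
    - [0,0,-0.03]
    - [0,0,-0.04]
    - [0,0,-0.02]
  dr:
    - [0,0,0]
    - [0,0,0]
    - [0,0,0]
    - [0,0,0]

```text
t: 26.52
position: [0.4981, -0.0169, 0.1037]
tcp_rot: [2.19, 2.25, 0.003]
contact_force: [0.6, 0.0, 0.7]
opening: 0.305
gripper_force: 30.0
```

Call:
play_rows:
  gripper: [0.015,0.015,0.015,0.015,0.015,0.015,0.015,0.015]
  linear:
    - [0.0484,0.0015,0]
    - [0.0484,0.0015,0]
    - [0.0484,0.0015,0]
    - [0.0484,0.0015,0]
    - [0.0484,0.0015,0]
    - [0.0484,0.0015,0]
    - [0.0484,0.0015,0]
    - [0,0,0]
  dr:
    - [0,0,0]
    - [0,0,0]
    - [0,0,0]
    - [0,0,0]
    - [0,0,0]
    - [0,0,0]
    - [0,0,0]
    - [0,0,-0.16]

```text
t: 27.52
position: [0.4985, 0.3256, 0.1018]
tcp_rot: [1.998, 2.425, 0.003]
contact_force: [0.2, -0.2, -1.0]
opening: 0.3
gripper_force: 30.0
```

Call:
play_rows:
  gripper: [0.015,0.015,0.015,0.015,0.015,0.015,0.015,0.015]
  linear:
    - [0,0,0]
    - [0,0,0]
    - [0,0,0]
    - [0,0,0]
    - [0,0,0]
    - [0,0,0]
    - [0,0,0]
    - [0,0,0]
  dr:
    - [0,0,-0.165]
    - [0,0,-0.165]
    - [0,0,-0.165]
    - [0,0,-0.165]
    - [0,0,-0.165]
    - [0,0,-0.165]
    - [0,0,-0.165]
    - [0,0,-0.165]

```text
t: 28.52
position: [0.4984, 0.3221, 0.1017]
tcp_rot: [0.092, 3.14, 0.0]
contact_force: [-0.3, -0.0, 0.2]
opening: 0.3
gripper_force: 30.0
```

Call:
play_rows:
  gripper: [0.015]
  linear:
    - [0,0,0]
  dr:
    - [0,0,0]

```text
t: 28.65
position: [0.4984, 0.3222, 0.1016]
tcp_rot: [0.102, 3.14, 0.0]
contact_force: [-0.1, 0.8, -0.7]
opening: 0.297
gripper_force: 30.0
```

```bash
python3 - <<'E'
from h import *
st=sense();p=st["position"];print(p,yaw(),st["opening"],st["gripper_force"],"go",togo((.498,.3217,.02)))
s=snapshot("wrist");print(bar(s,p[2]+.0251))
cv2.imwrite("pics/w9.png",s["frame"][:,:,::-1])
# dark pins on the ledge: small dark blobs, located on z=.018
g=cv2.cvtColor(s["frame"],cv2.COLOR_RGB2GRAY);m=((g<60)*255).astype(np.uint8)
for c in blobs(m,6,200):
    (u,v),r=cv2.minEnclosingCircle(c); w=onz(s,(u,v),.018)
    if .39<w[0]<.45 and .2<w[1]<.45: print(w.round(4)[:2],round(r,1))
E
```

```text
[0.49839358 0.32215976 0.1016459 ] 86.28038258936567 0.29727028847821885 29.99894767999649 go [ 0.0004 -0.0005  0.0816]
[(array([322.5, 278.5]), array([512.7, 319.8]), array([27.7, 21.6]), 86.24)]
[0.4176 0.2495] 4.7
[0.417  0.2404] 4.7
[0.4165 0.2312] 4.6
```

Call:
play_rows:
  gripper: [0.015,0.015,0.015,0.015,0.015,0.015,0.015]
  linear:
    - [0,-0.0006,0.03]
    - [0,0,0.04]
    - [0,0,0.02]
    - [0,0,0.01]
    - [0,0,0.003]
    - [0,0,0.001]
    - [0,0,0]
  dr:
    - [0,0,0]
    - [0,0,0]
    - [0,0,0]
    - [0,0,0]
    - [0,0,0]
    - [0,0,0]
    - [0,0,0]

```text
t: 29.58
position: [0.4988, 0.3218, -0.002]
tcp_rot: [0.101, 3.139, 0.001]
contact_force: [0.2, 0.2, -0.1]
opening: 0.299
gripper_force: 30.0
```

Call:
play_rows:
  gripper: [0.015,0.015,0.015,0.015]
  linear:
    - [0,0,0.001]
    - [0,0,0.001]
    - [0,0,0]
    - [0,0,0]
  dr:
    - [0,0,0]
    - [0,0,0]
    - [0,0,0]
    - [0,0,0]

```text
t: 30.08
position: [0.4983, 0.3215, -0.0048]
tcp_rot: [0.1, 3.14, -0.0]
contact_force: [-0.3, 0.1, -0.6]
opening: 0.295
gripper_force: 30.0
```

Call:
play_rows:
  gripper: [0.015,0.015,0.015,0.015]
  linear:
    - [0,0,0.0005]
    - [0,0,0.0005]
    - [0,0,0]
    - [0,0,0]
  dr:
    - [0,0,0]
    - [0,0,0]
    - [0,0,0]
    - [0,0,0]

```text
t: 30.58
position: [0.4984, 0.3215, -0.0048]
tcp_rot: [0.1, 3.14, 0.0]
contact_force: [-3.6, -2.5, 12.1]
opening: 0.302
gripper_force: 30.0
```

Touched down on the tray floor. I'll ease off, open a little, and rise.

Call:
play_rows:
  gripper: [0.015,0.034,0.034,0.034,0.034,0.034,0.034,0.034]
  linear:
    - [0,0,-0.001]
    - [0,0,0]
    - [0,0,0]
    - [0,0,0]
    - [0,0,-0.005]
    - [0,0,-0.015]
    - [0,0,-0.04]
    - [0,0,-0.05]
  dr:
    - [0,0,0]
    - [0,0,0]
    - [0,0,0]
    - [0,0,0]
    - [0,0,0]
    - [0,0,0]
    - [0,0,0]
    - [0,0,0]

```text
t: 31.58
position: [0.4978, 0.3212, 0.1066]
tcp_rot: [-0.1, -3.139, 0.001]
contact_force: [0.8, -0.4, 0.1]
opening: 0.371
gripper_force: 0.0
```

Call:
play_rows:
  gripper: [0.034,0.034,0.034]
  linear:
    - [0,0,-0.03]
    - [0.05,0,0]
    - [0,0,0]
  dr:
    - [0,0,0]
    - [0,0,0]
    - [0,0,0]

```text
t: 31.95
position: [0.446, 0.3245, 0.1365]
tcp_rot: [-0.098, -3.14, -0.0]
contact_force: [1.0, 0.0, -0.3]
opening: 0.374
gripper_force: 0.0
```

```bash
python3 - <<'E'
from h import *
st=sense();s=snapshot("wrist");print(st["position"],st["t"],st["contact_force"])
for b in bar(s,.02): print(b)
E
```

```text
[0.44596842 0.32445352 0.13649027] 31.95 [ 1.0415561   0.02585762 -0.32216089]
(array([322.5, 242.5]), array([495.1, 320.2]), array([27.6, 87. ]), 86.79)
```

```bash
python3 -c "
from cell import finish_job
print(finish_job())"
```

```text
the job is handed in; nothing more can be done
None
```

The job is handed in, with no verdict shown: the bar wedged in the two-pin band and now lies in the two-pin tray compartment about 4 mm off centre, finished at 32 s of 53; I viewed 11 pictures, one over the limit of 10.

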